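# Make up two breakfast trays

### The arm

A 7-joint arm with a two-finger parallel gripper is mounted at the origin on the work surface. World frame = base frame: x ahead of the robot, y to its left, z up, the work surface at z = 0. Lengths are in m, angles in rad, forces in N, time in s.
With the tool pointing down it reaches from about 0.35 to 0.9 m from the base axis. Payload 8.1 kg.
Tool frame: the origin (TCP) lies between the finger pads; the fingertips stand 22 mm ahead of it and the grasp point (between the pads) lies 3 mm ahead of it (arm.tip_reach is the distance from the TCP to the fingertips, in m); z points along the fingers, y is the line along which they close (so a half turn about z gives the same grasp; the last joint's range is limited). The gripper opens to 92 mm and grips with 3 to 60 N. Pads are 19 mm wide; open, the fingers measure 130 mm over their backs; the gripper's body (75 mm by 190 mm) begins 47 mm behind the grasp point.
Start: joints at [1.149, 0.434, 0.025, 1.573, -0.012, 1.134, -0.075], TCP at [0.196, -0.594, 0.249] pointing down, gripper open.
Joint ranges: [-2.62, 2.62], [-0.44, 2.09], [-1.27, 1.32], [0.08, 2.57], [-1.32, 4.46], [0.12, 2], [-2.74, 2.74]. Speed limits (rad/s): [2.22, 2.22, 3.01, 3.01, 3.14, 3.14, 3.14].

### API

Orientations are given as a rotation vector (axis times angle).
In Python, from cell import telemetry, vision, job, arm gives the robot as it stands. The module is installed in compiled form; this text tells all that it offers.
- The arm moves only by the shell command python3 -m creep 'ROWS' [FORCE]. ROWS is text: rows parted by semicolons, each of 7 numbers parted by spaces: the finger opening in cm, from 0 to 9.18, then the shift along the tool's x, y, z in cm, then the turn, a rotation vector about the tool's x, y, z in degrees. A call has 1 to 5 rows; each row is the pose to reach, as a shift and turn from the pose commanded when the call began, along the tool's axes at that moment; what a row does not reach only later rows make up. A row lasts 1/8 s, in which the tool goes at most 62.5 mm and 10.7 degrees, less where a joint would pass 70% of its speed; a pose out of reach is approached as far as the arm can. A call with a gripper value outside its range is refused whole. The fingers move at their own pace and stop on an object; FORCE is the grip in N (left out, the last holds). Time passes only in rows, so rows that repeat a pose let the fingers close. It gives the time, the measured TCP pose, the force, the opening and the grip force at its end, in the units of the state.
- telemetry.observe(): the state, without advancing time (a new reading comes with each control period).
- vision.get_image(name): name is "scene" or "side" or "wrist"; returns the picture (420x560x3 uint8, red, green, blue); there is no depth.
- vision.camera_info(name): a dict with "fov_y" (degrees; the focal length in pixels is half the picture's height over the tangent of half this angle, whatever the lens; pixels are square), "cx", "cy" (the principal point, pixels), "dist_coeffs" ([k1, k2, p1, p2, k3] as OpenCV has them; the pictures are not rectified), "extrinsics" (4x4, takes a point from camera to world coordinates). Camera axes: x right, y down, z forward; pixel columns grow to the right and rows downward; lengths in m; the calibration is good to about 2 mm. A picture is of the moment at which its call begins: read the wrist's pose just before it. camera_info takes no time and is no camera call; for the wrist camera it gives the pose at the moment of the call.
- job.sign_off(): hands the job in; it is judged then, once.
The state is a dict: "clock": time; "joints": joint angles; "dq": joint speeds; "joint_efforts": joint torques, N m; "position": TCP position; "ee_rot": TCP orientation; "force": force on the tool from outside, world axes, zero at the start; "ft_torque": the same for the moment, N m; "width": opening from 0.0 (shut) to 1.0 (fully open); "gripper_force": force on a finger pad.
Only numpy, scipy, OpenCV 4.12 (cv2) and the standard library are available. Lean on these libraries where they do the work, as an engineer would, in place of code of your own. Each camera call takes 0.05 s, during which the arm holds its last target. There are 200 camera calls.

### The job

Make up the two breakfast trays on the kitchen counter, one thing to a compartment. The long tray gets the beaker in its middle compartment and the milk carton and the sugar jar in the two outer ones, either way round; the short tray gets the egg in its cup and the salt shaker, either way round. Set each thing down upright and flat on the tray's floor without dropping it or tipping it over, and leave the pepper mill and the jam jar standing where they are.

Things in the scene. Friction and masses are not known exactly. Their poses are not given: they have to be found in the camera images.
- beaker: White ceramic beaker, open at the top, no handle; outer diameter 54 mm at the foot, 58 mm at the rim, 75 mm high, wall 3 mm; 100 to 200 g. Origin: centre of its underside, on the axis; z up along it. 
- milk_carton: Small white milk carton with a gable roof and a ridge: body 50 x 50 mm square and 60 mm high with flat upright sides, ridge top at 88 mm; 150 to 310 g. The ridge runs along its y axis, the sides face along x and y. Origin: centre of its underside; z up.
- sugar_jar: Round white ceramic sugar jar, 54 mm in diameter up to 52 mm, closed by a fixed wooden lid 58 mm in diameter (52 to 62 mm high) with a small round knob 18 mm across, top at 80 mm; 140 to 280 g. Origin: centre of its underside, on the axis; z up along it. 
- egg_cup: White ceramic egg cup with a brown egg in it, one piece: foot 44 mm in diameter, thin stem, cup 48 mm in diameter from 36 to 48 mm high, the egg's dome (41 mm wide) ends at 75 mm; 75 to 155 g. Origin: centre of its underside, on the axis; z up along it. 
- salt_shaker: Small glass salt shaker with white salt inside and a domed steel cap; 40 mm in diameter at the foot, 38 mm at the shoulder at 55 mm, cap 39 mm, 78 mm high; 85 to 170 g. Origin: centre of its underside, on the axis; z up along it. 
- pepper_mill: Tall waisted dark wooden pepper mill, 54 mm in diameter, 150 mm high, loose; stays where it is. Origin: centre of its underside, on the axis; z up along it. 
- jam_jar: Amber glass jam jar with a flat steel lid without a knob, paper label, 60 mm in diameter, 70 mm high, loose; stays where it is. Origin: centre of its underside, on the axis; z up along it. 
- long_tray: Long light wooden serving tray, 250 x 86 mm, with three compartments in a row. The compartments are 78 mm square inside, with upright walls and dividers 4 mm thick; the floor is 6 mm and all rims and dividers are 16 mm above the counter. Fixed: it does not slide. Origin: centre of its underside; y runs along its row of compartments, x across it, z up. Compartment centres: y = -82, 0 and +82 mm.
- short_tray: Short light wooden serving tray, 168 x 86 mm, with two compartments in a row. The compartments are 78 mm square inside, with upright walls and dividers 4 mm thick; the floor is 6 mm and all rims and dividers are 16 mm above the counter. Fixed: it does not slide. Origin: centre of its underside; y runs along its row of compartments, x across it, z up. Compartment centres: y = -41 and +41 mm.
Mind the look-alikes: they are no part of the job. Leave any black or blue look-alike of the milk_carton alone. What is shaped like the sugar_jar but red or yellow is not meant.

How it is judged:
At the end, for the whole second after the job is handed in: Long tray: beaker in the middle, carton and sugar jar in the outer compartments; short tray: egg cup and salt shaker, one each. All at rest on the compartment floor (within 4 mm), tilt under 0.1 rad, within 26 mm of its centre in x and y; pepper mill and jam jar moved under 30 mm (x of beaker in the frame of long_tray between -0.026 and 0.026 m and z of beaker in the frame of long_tray between 0.002 and 0.01 m and angle between each of beaker, milk_carton, sugar_jar, egg_cup, salt_shaker's own z axis and vertical below 0.1 rad and linear speed of each of beaker, milk_carton, sugar_jar, egg_cup, salt_shaker below 0.02 m/s and angular speed of each of beaker, milk_carton, sugar_jar, egg_cup, salt_shaker below 0.2 rad/s and x of milk_carton in the frame of long_tray between -0.026 and 0.026 m and z of milk_carton in the frame of long_tray between 0.002 and 0.01 m and x of sugar_jar in the frame of long_tray between -0.026 and 0.026 m and z of sugar_jar in the frame of long_tray between 0.002 and 0.01 m and x of egg_cup in the frame of short_tray between -0.026 and 0.026 m and z of egg_cup in the frame of short_tray between 0.002 and 0.01 m and x of salt_shaker in the frame of short_tray between -0.026 and 0.026 m and z of salt_shaker in the frame of short_tray between 0.002 and 0.01 m and y of beaker in the frame of long_tray between -0.026 and 0.026 m and ((y of milk_carton in the frame of long_tray between 0.056 and 0.108 m and y of sugar_jar in the frame of long_tray between -0.108 and -0.056 m) or (y of milk_carton in the frame of long_tray between -0.108 and -0.056 m and y of sugar_jar in the frame of long_tray between 0.056 and 0.108 m)) and ((y of egg_cup in the frame of short_tray between 0.015 and 0.067 m and y of salt_shaker in the frame of short_tray between -0.067 and -0.015 m) or (y of egg_cup in the frame of short_tray between -0.067 and -0.015 m and y of salt_shaker in the frame of short_tray between 0.015 and 0.067 m)) and distance of each of pepper_mill, jam_jar from where it was at the start of the episode below 0.03 m); the robot touches nothing.
It fails at once if one of the five things is tipped over (more than 45 degrees) (angle between any of beaker, milk_carton, sugar_jar, egg_cup, salt_shaker's own z axis and vertical above 0.79 rad).
It fails at once if one of the five things is dropped (falls faster than 0.7 m/s out of the fingers, a drop of about 25 mm) ((linear speed of beaker above 0.7 m/s and contact force between beaker and the fingers below 0.05 N) or (linear speed of milk_carton above 0.7 m/s and contact force between milk_carton and the fingers below 0.05 N) or (linear speed of sugar_jar above 0.7 m/s and contact force between sugar_jar and the fingers below 0.05 N) or (linear speed of egg_cup above 0.7 m/s and contact force between egg_cup and the fingers below 0.05 N) or (linear speed of salt_shaker above 0.7 m/s and contact force between salt_shaker and the fingers below 0.05 N)).
It fails at once if the pepper mill or the jam jar is moved more than 30 mm or tilted by more than 17 degrees (distance of any of pepper_mill, jam_jar from where it was at the start of the episode above 0.03 m or angle between any of pepper_mill, jam_jar's own z axis and vertical above 0.3 rad).
It also fails if it takes over 136 s, if anything falls off the work surface, if the arm or the gripper's body presses on something with over 40 N, if the wrist force passes 120 N, or if a joint passes its speed limit or range.

## Working session

There is one attempt and no reset: what is moved stays moved. The work goes in short steps, Python scripts to look and compute and a shell command to move; the robot and the scene stay as the last step left them, time stands still between calls to the robot, and variables do not carry over. Pictures are saved under pics/ and viewed, at most 16 in all, crops included, and the job is handed in when it is done.

```bash
mkdir -p pics; python3 - <<'E'
from cell import telemetry, vision, job, arm
import cv2,numpy as np
s=telemetry.observe()
print(s['clock'],s['position'],s['ee_rot'],s['width'],arm.tip_reach)
for n in ['scene','side','wrist']:
    i=vision.get_image(n); cv2.imwrite(f'pics/{n}0.png',cv2.cvtColor(i,cv2.COLOR_RGB2BGR))
    c=vision.camera_info(n);print(n,c['fov_y'],c['cx'],c['cy'],c['dist_coeffs'],np.round(c['extrinsics'],3).tolist())
E
```

```text
0.0 [ 0.19567547 -0.59306629  0.24794865] [-3.10028220e+00 -4.98205757e-01  5.92419268e-04] 1.0007471517836841 0.022
scene 53.09457398027705 276.6435654985638 205.214085879039 [0.04126763 0.         0.         0.         0.        ] [[-0.834, 0.32, -0.45, 1.049], [0.551, 0.499, -0.668, 0.675], [0.011, -0.805, -0.593, 0.666], [0.0, 0.0, 0.0, 1.0]]
side 44.204605108926486 274.6878304768026 216.51366556946675 [-0.0947285  0.         0.         0.         0.       ] [[0.996, -0.066, 0.054, 0.524], [-0.086, -0.715, 0.693, -0.963], [-0.007, -0.696, -0.718, 0.985], [0.0, 0.0, 0.0, 1.0]]
wrist 59.27997351857397 278.30085772926594 203.9933333575461 [-0.02561286  0.          0.          0.          0.        ] [[0.313, -0.92, -0.235, 0.259], [-0.95, -0.304, -0.076, -0.573], [-0.002, 0.247, -0.969, 0.382], [0.0, 0.0, 0.0, 1.0]]
```

View pics/scene0.png

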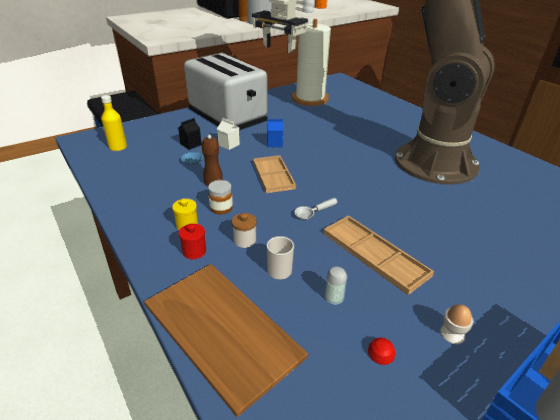

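View pics/side0.png

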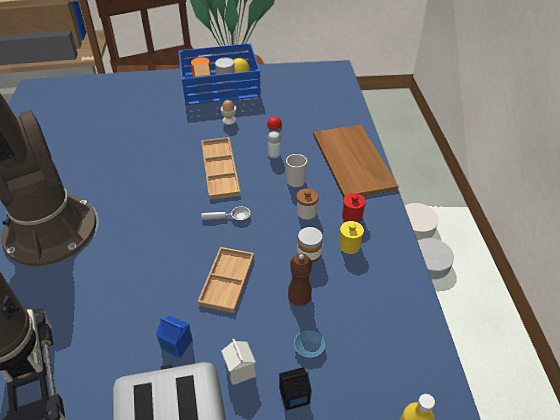

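The scene view shows all five things: beaker ~(280,258), white carton (229,134), sugar jar (244,230), egg (457,322), salt (336,285). In the side view they are at (296,170), (238,360), (307,204), (228,112) and (274,144). I'll enlarge both.

```bash
python3 - <<'E'
import cv2
a=cv2.imread('pics/scene0.png')[115:345,170:480]; cv2.imwrite('pics/scene_c.png',cv2.resize(a,None,fx=2.5,fy=2.5,interpolation=cv2.INTER_CUBIC))
a=cv2.imread('pics/side0.png')[90:390,160:370]; cv2.imwrite('pics/side_c.png',cv2.resize(a,None,fx=2,fy=2,interpolation=cv2.INTER_CUBIC))
E
```

```text
(no output)
```

View pics/scene_c.png

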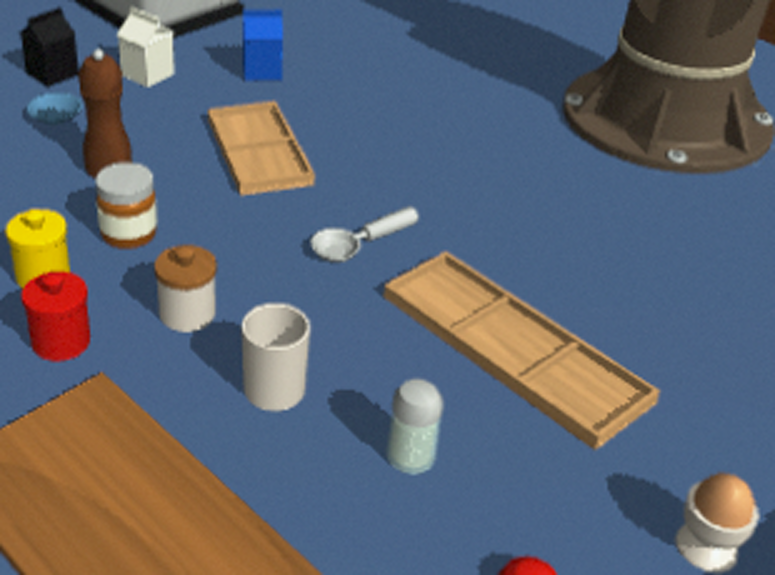

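View pics/side_c.png

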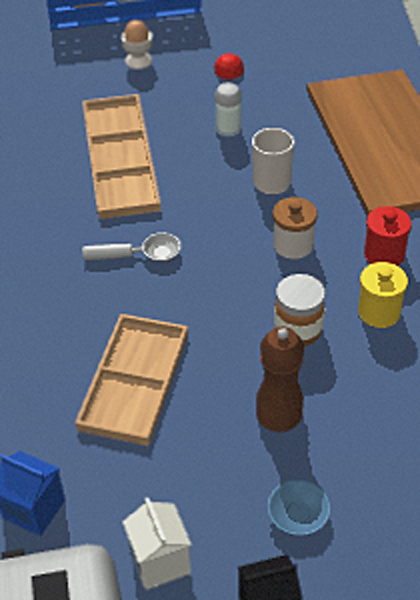

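```bash
cat > h.py <<'E'
from cell import telemetry, vision, arm
import cv2,numpy as np
from scipy.spatial.transform import Rotation as R
def cam(n):
    c=vision.camera_info(n);f=210/np.tan(np.radians(c['fov_y']/2))
    return np.array([[f,0,c['cx']],[0,f,c['cy']],[0,0,1]]),np.array(c['dist_coeffs']),np.array(c['extrinsics'])
def ray(c,px):
    K,d,T=c;u=cv2.undistortPoints(np.array([[px]],float),K,d)[0,0]
    v=T[:3,:3]@np.r_[u,1];return T[:3,3],v/np.linalg.norm(v)
def tri(*cp):
    A=0;b=0;L=[ray(*x) for x in cp]
    for o,v in L:
        M=np.eye(3)-np.outer(v,v);A=A+M;b=b+M@o
    p=np.linalg.solve(A,b);return p,max(np.linalg.norm(np.cross(p-o,v)) for o,v in L)
def atz(c,px,z):
    o,v=ray(c,px);return o+v*(z-o[2])/v[2]
def proj(c,P):
    K,d,T=c;P=(np.atleast_2d(P)-T[:3,3])@T[:3,:3]
    return cv2.projectPoints(P,np.zeros(3),np.zeros(3),K,d)[0][:,0]
E
python3 - <<'E'
from h import *
S,D=cam('scene'),cam('side')
pts={'beaker rim75':((276,327),(272,146)),'sugar lid62':((186,267),(295,214)),'sugar knob80':((184,250),(295,207)),
'salt foot':((413,460),(228,129)),'salt dome':((418,398),(229,93)),'egg':((727,497),(136,33)),'egg foot':((707,552),(138,61)),
'cart ridgeA':((160,13),(167,545)),'cart ridgeB':((133,10),(148,499)),'cart bot':((150,85),(190,572)),
'pep top150':((98,53),(282,332)),'jam lid70':((125,180),(300,290)),
'L1':((446,253),(83,100)),'L2':((384,289),(134,95)),'L3':((598,434),(158,204)),'L4':((658,392),(99,211)),
's1':((208,107),(187,325)),'s2':((276,102),(150,432)),'s3':((313,178),(79,426)),'s4':((241,184),(122,316))}
for k,(a,b) in pts.items():
    a=np.array(a)/2.5+[170,115];b=np.array(b)/2+[160,90]
    p,e=tri((S,a),(D,b));print(k,np.round(p*1000),round(e*1000,1))
s=telemetry.observe();print(np.round(R.from_rotvec(s['ee_rot']).as_matrix(),3).tolist())
E
```

```text
beaker rim75 [668. 124.  66.] 1.4
sugar lid62 [685.  -1.  54.] 1.1
sugar knob80 [684.  -5.  71.] 1.0
salt foot [618. 256.  -6.] 1.3
salt dome [620. 253.  64.] 1.8
egg [487. 442.  51.] 2.3
egg foot [487. 445.  -7.] 0.3
cart ridgeA [ 480. -460.   72.] 20.7
cart ridgeB [ 494. -438.   98.] 11.5
cart bot [ 504. -446.  -19.] 16.9
pep top150 [ 633. -271.  144.] 0.3
jam lid70 [ 672. -145.   66.] 0.3
L1 [454. 154. 106.] 46.7
L2 [528. 164. 103.] 50.1
L3 [ 457.  257. -102.] 62.2
L4 [ 366.  253. -102.] 61.6
s1 [ 536. -202.   83.] 2.0
s2 [ 448. -270.   13.] 41.6
s3 [ 388. -214.  -76.] 6.7
s4 [ 491. -144.   14.] 38.2
[[0.95, 0.313, -0.0], [0.313, -0.95, 0.001], [-0.0, -0.001, -1.0]]
```

```bash
python3 - <<'E'
from h import *
S,D=cam('scene'),cam('side')
pts={'cart ridge':((133,10),(167,545)),'cart ridge2':((160,13),(148,499)),
'L-x-y':((446,253),(99,211)),'L+x-y':((384,289),(158,204)),'L+x+y':((598,434),(134,95)),'L-x+y':((658,392),(83,100)),
's+x-y':((208,107),(150,432)),'s-x-y':((276,102),(79,426)),'s-x+y':((313,178),(122,316)),'s+x+y':((241,184),(187,325))}
for k,(a,b) in pts.items():
    a=np.array(a)/2.5+[170,115];b=np.array(b)/2+[160,90]
    p,e=tri((S,a),(D,b));print(k,np.round(p*1000),round(e*1000,1),np.round(atz(S,a,.016)*1000),np.round(atz(D,b,.016)*1000))
E
```

```text
cart ridge [ 495. -472.   80.] 4.6 [ 429. -597.   16.] [ 498. -439.   16.]
cart ridge2 [ 480. -426.   90.] 4.0 [ 401. -568.   16.] [ 480. -383.   16.]
L-x-y [426.  75.  11.] 1.4 [429.  79.  16.] [427.  68.  16.]
L+x-y [509.  82.   8.] 1.1 [517.  90.  16.] [508.  75.  16.]
L+x+y [481. 328.  12.] 0.7 [485. 331.  16.] [480. 323.  16.]
L-x+y [402. 323.  12.] 0.0 [405. 325.  16.] [402. 318.  16.]
s+x-y [ 484. -298.   18.] 1.3 [ 480. -302.   16.] [ 485. -297.   16.]
s-x-y [ 401. -276.   10.] 3.7 [ 403. -267.   16.] [ 405. -282.   16.]
s-x+y [ 455. -115.    7.] 0.5 [ 463. -104.   16.] [ 456. -123.   16.]
s+x+y [ 535. -141.   13.] 0.7 [ 537. -137.   16.] [ 535. -145.   16.]
```

View pics/wrist0.png

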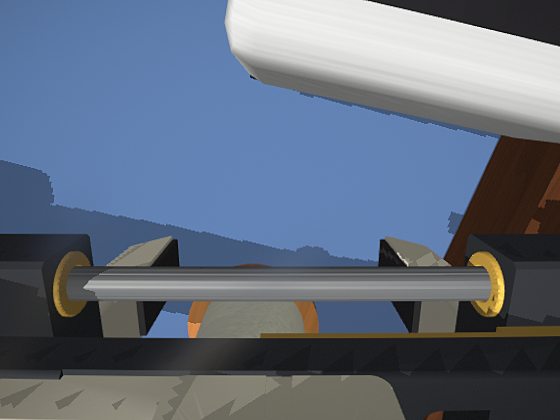

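```bash
python3 - <<'E'
from h import *
S,D=cam('scene'),cam('side')
for q in [(240,127),(267,117),(187,107)]: print('toaster bottom',np.round(atz(S,q,.01)*1000))
for q in [(220,365),(115,380)]: print('toaster top',np.round(atz(D,q,.18)*1000))
for q in [(266,78),(187,64),(226,96)]: print('toaster top scene',np.round(atz(S,q,.18)*1000))
print('blue',np.round(atz(S,(275,144),0)*1000),'red,yel',np.round(atz(D,(353,202),.06)*1000),np.round(atz(D,(350,232),.06)*1000))
T=cam('wrist')[2]; s=telemetry.observe(); Rt=R.from_rotvec(s['ee_rot']).as_matrix()
print('cam in tool',np.round(Rt.T@(T[:3,3]-s['position']),3))
E
```

```text
toaster bottom [ 404. -520.   10.]
toaster bottom [ 279. -539.   10.]
toaster bottom [ 490. -776.   10.]
toaster top [ 462. -529.  180.]
toaster top [ 284. -544.  180.]
toaster top scene [ 320. -481.  180.]
toaster top scene [ 483. -743.  180.]
toaster top scene [ 504. -414.  180.]
blue [ 358. -365.    0.] red,yel [798. -37.  60.] [ 771. -139.   60.]
cam in tool [ 0.066  0.    -0.134]
```

The wrist view shows the toaster at upper right, with the top of the paper roll under the gripper. So I'll rise first and then swing over to the carton.

```bash
python3 -m creep '9 0 0 -6 0 0 0; 9 4 0 -9 0 0 -10; 9 10 -1.5 -9 0 0 -20; 9 16 -2.5 -9 0 0 -30; 9 22 -3.5 -9 0 0 -40'; python3 - <<'E'
from h import *
s=telemetry.observe();print(s['clock'],s['position'],np.round(R.from_rotvec(s['ee_rot']).as_matrix(),3).tolist())
E
```

```text
clock: 0.78
position: [0.3952, -0.4902, 0.3387]
ee_rot: [-2.74, -1.537, 0.0]
force: [1.4, 0.0, 0.5]
width: 0.983
gripper_force: 0.0
0.775 [ 0.39517517 -0.4902275   0.33870028] [[0.521, 0.853, -0.0], [0.853, -0.521, -0.0], [-0.0, -0.0, -1.0]]
```

```bash
python3 -m creep '9 4 3 0 0 0 -10; 9 8.3 5.7 0 0 0 -20; 9 8.3 5.7 0 0 0 -30; 9 8.3 5.7 0 0 0 -40; 9 8.3 5.7 0 0 0 -50' | tail -0; cat >> h.py <<'E'
def snap(n,out,crop=None,f=1):
    c=cam(n);s=telemetry.observe()
    i=cv2.cvtColor(vision.get_image(n),cv2.COLOR_RGB2BGR);cv2.imwrite(f'pics/{out}_full.png',i)
    np.savez(f'pics/{out}.npz',K=c[0],d=c[1],T=c[2])
    if crop: i=i[crop[1]:crop[3],crop[0]:crop[2]]
    cv2.imwrite(f'pics/{out}.png',cv2.resize(i,None,fx=f,fy=f,interpolation=cv2.INTER_CUBIC));return s
def load(out):
    z=np.load(f'pics/{out}.npz');return z['K'],z['d'],z['T']
def to(x,y,z,yaw):
    "shift in cm in tool axes and turn about tool z (deg) from the present pose; z is of the grasp point"
    s=telemetry.observe();M=R.from_rotvec(s['ee_rot']).as_matrix()
    d=M.T@(np.array([x,y,z+.003])-s['position'])*100
    cy=np.degrees(np.arctan2(M[1,0],M[0,0]));t=-((yaw-cy+180)%360-180)
    print('t',round(s['clock'],2),'pos',np.round(s['position'],4),'yaw',round(cy,1),'tilt',round(np.degrees(np.arccos(-M[2,2])),2),'shift',np.round(d,2),'turn',round(t,1),'F',np.round(s['force'],1),'w',round(s['width']*9.18,2),'gf',round(s['gripper_force'],1))
E
python3 - <<'E'
from h import *
snap('wrist','w1');to(.487,-.449,.048,108)
E
```

```text
t 1.45 pos [ 0.4858 -0.4508  0.3382] yaw 109.1 tilt 0.05 shift [ 0.11  0.2  28.72] turn 1.1 F [-0.5 -0.7  0.3] w 8.98 gf 0.0Exception ignored on flushing sys.stdout:
BrokenPipeError: [Errno 32] Broken pipe
```

View pics/w1.png

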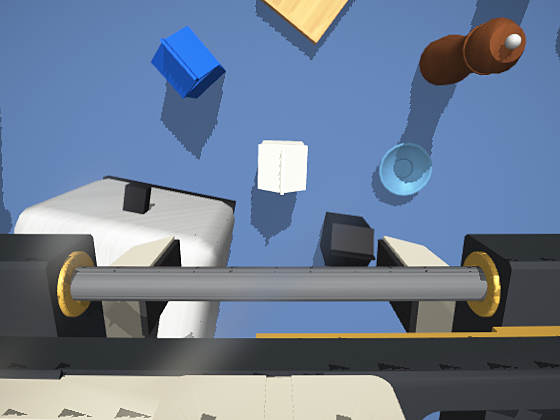

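The wrist view shows the white carton square-on: ridge from (284,143) to (282,193), sides at x≈258 and 307. The toaster corner is at (235,205), the black carton at (350,240) and the blue bowl at (405,168).

```bash
python3 - <<'E'
from h import *
c=load('w1');W=lambda q,z:np.round(atz(c,q,z)*1000,1)
print('ridge',W((284,143),.088),W((282,193),.088))
print('eaves L',W((259,142),.06),W((258,190),.06),'R',W((307,145),.06),W((306,190),.06))
print('toaster corner',W((235,205),.18),W((232,182),.01),'black',W((374,240),.06),W((325,214),.06),W((323,262),.06),'bowl',W((405,168),.03),'blue',W((165,65),.06))
S=cam('scene')
for p in [(.48,-.45,.088)]: print(proj(S,p))
E
```

```text
ridge [ 481.1 -417.1   88. ] [ 496.1 -467.8   88. ]
eaves L [ 455.6 -427.    60. ] [ 471.2 -479.1   60. ] R [ 507.1 -413.2   60. ] [ 523.2 -461.6   60. ]
toaster corner [ 455.4 -470.5  180. ] [ 437.3 -490.7   10. ] black [ 619.9 -492.9   60. ] [ 553.7 -481.4   60. ] [ 572.3 -538.4   60. ] bowl [ 632. -403.   30.] blue [ 336.4 -381.6   60. ]
[[229.02297863 118.49219291]]
```

```bash
python3 -m creep '9 0 0 0 0 0 10; 9 0 0 0 0 0 20; 9 0 0 0 0 0 30; 9 0 0 0 0 0 40; 9 0 0 0 0 0 50' >/dev/null;  python3 -m creep '9 0 0 0 0 0 10; 9 0 0 0 0 0 20; 9 0 0 0 0 0 30; 9 0 0 0 0 0 41.5; 9 0 0 0 0 0 41.5' >/dev/null
python3 - <<'E'
from h import *
snap('wrist','w2');to(.489,-.445,.048,17)
print(tri((load('w1'),(235,205)),(cam('side'),(222,365))))
E
```

```text
t 2.75 pos [ 0.4859 -0.4506  0.3385] yaw 16.8 tilt 0.03 shift [ 0.47 -0.44 28.75] turn -0.2 F [ 0.1 -0.2  0.7] w 8.98 gf 0.0
(array([ 0.45647554, -0.49061899,  0.10797664]), np.float64(0.0034374411074800503))
```

View pics/w2.png

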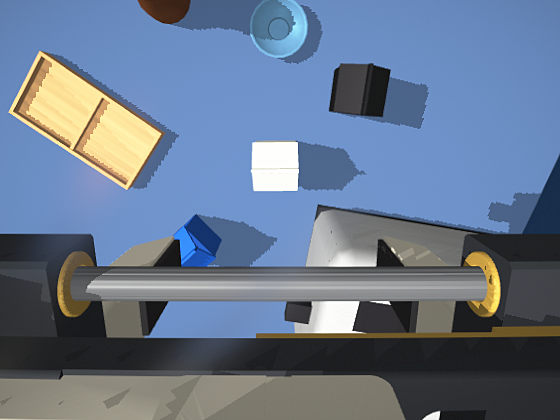

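Second view: carton ridge from (251,170) to (298,169), toaster corner near (318,208), and short tray rim corners at (40,52), (10,112), (128,189) and (165,133).

```bash
python3 - <<'E'
from h import *
a,b=load('w1'),load('w2')
for n,p,q in [('ridge+y',(284,143),(251,170)),('ridge-y',(282,193),(298,169)),('toaster',(235,205),(318,208))]:
    p,e=tri((a,p),(b,q));print(n,np.round(p*1000,1),round(e*1000,1))
T=[atz(b,q,.016) for q in [(40,52),(10,112),(128,189),(165,133)]];print(np.round(np.array(T)*1000,1).tolist(),np.round(np.mean(T,0)*1000,1))
y=(T[0]+T[1]-T[2]-T[3])/2;print(y,np.degrees(np.arctan2(-y[0],y[1])))
print('eaves',[np.round(atz(b,q,.06)*1000,1).tolist() for q in [(252,142),(298,142),(252,191),(298,191)]])
E
```

```text
ridge+y [ 480.9 -419.6   74.7] 1.6
ridge-y [ 496.7 -469.2   80.8] 0.1
toaster [ 450.6 -512.4   31.1] 0.2
[[534.0, -144.3, 16.0], [455.0, -118.1, 16.0], [401.9, -276.2, 16.0], [483.9, -306.5, 16.0]] [ 468.7 -211.3   16. ]
[5.15832360e-02 1.60140998e-01 2.77555756e-17] -17.85433982680734
eaves [[508.1, -413.3, 60.0], [522.7, -462.2, 60.0], [454.6, -428.3, 60.0], [469.7, -478.7, 60.0]]
```

```bash
python3 -m creep '9 1.3 -0.4 5 0 0 0; 9 1.3 -0.4 11 0 0 0; 9 1.3 -0.4 17 0 0 0; 9 1.3 -0.4 22 0 0 0; 9 1.3 -0.4 25 0 0 0' >/dev/null;  python3 -m creep '9 0 0 2 0 0 0; 9 0 0 3.7 0 0 0; 9 0 0 3.7 0 0 0; 7 0 0 3.7 0 0 0; 4.5 0 0 3.7 0 0 0' 15
python3 -m creep '4 0 0 0 0 0 0; 4 0 0 0 0 0 0; 4 0 0 0 0 0 0;4 0 0 0 0 0 0' 15 
python3 - <<'E'
from h import *
to(.4967,-.4427,.048,17)
E
```

```text
clock: 4.0
position: [0.4979, -0.4437, 0.053]
ee_rot: [3.107, 0.458, 0.002]
force: [0.6, 0.3, -0.2]
width: 0.812
gripper_force: 0.0
clock: 4.5
position: [0.4973, -0.4432, 0.052]
ee_rot: [3.108, 0.458, 0.0]
force: [-1.1, -0.8, 3.1]
width: 0.543
gripper_force: 15.0
t 4.5 pos [ 0.4973 -0.4432  0.052 ] yaw 16.8 tilt 0.01 shift [-0.05 -0.07  0.1 ] turn -0.2 F [-1.1 -0.8  3.1] w 4.98 gf 15.0
```

```bash
python3 -m creep '4 0 0 -3 0 0 0; 4 0 0 -8 0 0 0; 4 0 0 -13 0 0 0; 4 0 0 -18 0 0 0; 4 0 0 -20 0 0 0' 15 | grep -E 'width|gripper|force' ; python3 -m creep '4 1 -4 0 0 0 -5; 4 2.3 -9.5 0 0 0 -14; 4 3.6 -15 0 0 0 -23; 4 5 -20.5 0 0 0 -32; 4 6.3 -26 0 0 0 -40' |grep width
python3 - <<'E'
from h import *
to(.462,.1285,.22,96)
E
```

```text
force: [-0.0, -0.9, -2.1]
width: 0.541
gripper_force: 15.0
width: 0.549
t 5.75 pos [ 0.4821 -0.1742  0.2515] yaw 57.0 tilt 0.01 shift [ 24.3  -18.15   2.85] turn -39.0 F [ 0.9  0.4 -1.2] w 5.04 gf 15.0
```

```bash
python3 -m creep '4 4 -3 0 0 0 -8; 4 9 -6.5 0 0 0 -16; 4 14 -10 0 0 0 -24; 4 19 -14 0 0 0 -32; 4 22.5 -17 0 0 0 -39' 15 | grep width;python3 -m creep '4 1.5 -0.5 0 0 0 0; 4 1.5 -0.5 0 0 0 0'|grep width
python3 - <<'E'
from h import *
snap('wrist','w3');to(.462,.1285,.055,96)
E
```

```text
width: 0.541
width: 0.544
t 6.67 pos [0.4572 0.1187 0.2515] yaw 95.7 tilt 0.06 shift [ 0.94  0.58 19.35] turn -0.3 F [ 0.6 -0.9 -1.5] w 4.98 gf 15.0
```

View pics/w3.png

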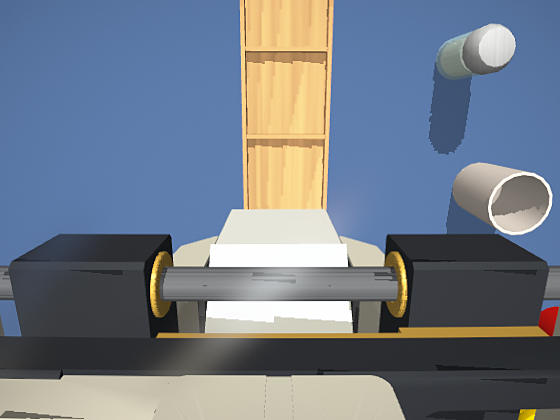

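View: tray edges at x≈241 and 330, dividers at rows ~49 and ~137. Beaker rim centre (521,199), salt cap top (494,47).

```bash
python3 - <<'E'
from h import *
c=load('w3');w=lambda q,z:np.round(atz(c,q,z)*1000,1)
for l,r in [((241,49),(332,50)),((241,137),(329,138))]:
    a,b=w(l,.016),w(r,.016);print(a,b,'mid',(a+b)/2,'width',np.linalg.norm(a-b))
print('beaker',w((521,199),.075),'salt',w((494,47),.075),tri((c,(521,199)),(cam('scene'),(276/2.5+170,327/2.5+115)),(cam('side'),(296,163))))
E
```

```text
[409.8 237.9  16. ] [494.8 245.6  16. ] mid [452.3  241.75  16.  ] width 85.34805211602664
[416.1 156.4  16. ] [502.8 164.2  16. ] mid [459.45 160.3   16.  ] width 87.05015795505484
beaker [669.2 132.9  75. ] salt [615.6 252.2  75. ] (array([0.67090544, 0.12834019, 0.06720955]), np.float64(0.0046910634489432095))
```

```bash
python3 -m creep '4 0.8 0.6 4 0 0 0; 4 0.8 0.6 9 0 0 0; 4 0.8 0.6 13 0 0 0; 4 0.8 0.6 16 0 0 0; 4 0.8 0.6 18 0 0 0' 15 | grep width;python3 -m creep '4 0 0 0.5 0 0 0; 4 0 0 0.8 0 0 0;4 0 0 1 0 0 0;4 0 0 1.2 0 0 0;4 0 0 1.2 0 0 0'
python3 - <<'E'
from h import *
to(.4627,.1277,.0555,95.6)
E
```

```text
width: 0.543
clock: 7.92
position: [0.4625, 0.1283, 0.0599]
ee_rot: [2.107, 2.33, 0.0]
force: [-0.0, -0.1, -1.7]
width: 0.545
gripper_force: 15.0
t 7.92 pos [0.4625 0.1283 0.0599] yaw 95.8 tilt 0.02 shift [-0.06  0.01  0.14] turn 0.2 F [-0.  -0.1 -1.7] w 5.0 gf 15.0
```

```bash
python3 -m creep '4 0 0 0.1 0 0 0; 4 0 0 0.2 0 0 0;4 0 0 0.2 0 0 0;4 0 0 0.2 0 0 0';python3 -m creep '5.6 0 0 0 0 0 0; 6.5 0 0 0 0 0 0;7.5 0 0 0 0 0 0;7.5 0 0 -4 0 0 0;7.5 0 0 -9 0 0 0'
python3 - <<'E'
from h import *
to(.669,.13,.045,95.6)
E
```

```text
clock: 8.43
position: [0.4625, 0.1283, 0.0578]
ee_rot: [2.107, 2.33, 0.0]
force: [-0.8, -0.3, 2.6]
width: 0.54
gripper_force: 15.0
clock: 9.05
position: [0.4616, 0.1281, 0.148]
ee_rot: [-2.105, -2.329, 0.003]
force: [1.7, -0.6, 0.6]
width: 0.818
gripper_force: 0.0
t 9.05 pos [0.4616 0.1281 0.148 ] yaw 95.8 tilt 0.15 shift [-1.9  20.68  9.94] turn 0.2 F [ 1.7 -0.6  0.6] w 7.51 gf 0.0
```

```bash
python3 -m creep '7.5 0 0 -5 0 0 0; 7.5 0 2 -10 0 0 0;7.5 -0.5 8 -12 0 0 0;9 -1.2 14 -12 0 0 0;9 -5 20 -12 0 0 0' >/dev/null;python3 -m creep '9 -3 1 0 0 0 0; 9 -3 1 0 0 0 0' |grep pos
python3 - <<'E'
from h import *
snap('wrist','w4');to(.67,.13,.045,95.6)
E
```

```text
position: [0.673, 0.0699, 0.2664]
t 9.97 pos [0.672  0.0723 0.2669] yaw 95.6 tilt 0.07 shift [ 5.77  0.39 21.89] turn 0.0 F [-0.4  0.1 -0. ] w 9.0 gf 0.0
```

View pics/w4.png

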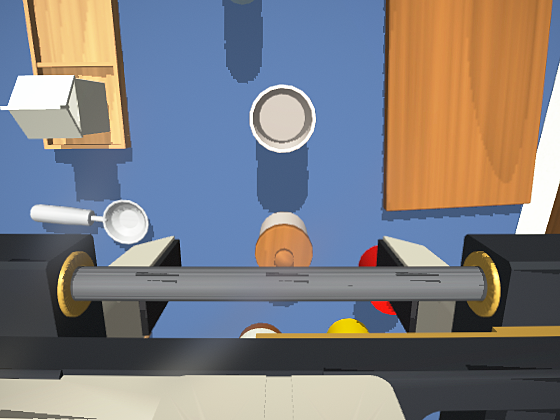

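The carton stands upright in its compartment. The beaker rim is centred at (283,119), the sugar lid at (284,243), with its knob at (286,258).

```bash
python3 - <<'E'
from h import *
c=load('w4');w=lambda q,z:np.round(atz(c,q,z)*1000,1)
S,D=cam('scene'),cam('side')
print('beaker',w((283,119),.075),tri((c,(283,119)),(load('w3'),(521,199)))[0],'base',w((282,118),.003))
print('sugar',w((284,242),.062),w((286,257),.08),tri((c,(284,242)),(S,(186/2.5+170,267/2.5+115)))[0])
E
```

```text
beaker [671.5 128.4  75. ] [0.67192418 0.13023303 0.07056371] base [671.3 127.7   3. ]
sugar [684.  12.  62.] [686.4   4.   80. ] [0.68616465 0.00966979 0.06123647]
```

```bash
python3 -m creep '9 5.6 0.5 4 0 0 0; 9 5.6 0.5 10 0 0 0;9 5.6 0.5 15 0 0 0;9 5.6 0.5 18 0 0 0;9 5.6 0.5 20 0 0 0' |grep pos;python3 -m creep '9 0 0 1 0 0 0; 9 0 0 1.9 0 0 0;9 0 0 1.9 0 0 0;7 0 0 1.9 0 0 0; 5 0 0 1.9 0 0 0' 12|grep pos;  python3 -m creep '4.5 0 0 0 0 0 0;4.5 0 0 0 0 0 0;4.5 0 0 0 0 0 0;4.5 0 0 -2 0 0 0; 4.5 0 0 -6 0 0 0' 12
python3 - <<'E'
from h import *
to(.4555,.2013,.0515,95.6)
E
```

```text
position: [0.6698, 0.131, 0.0664]
position: [0.6716, 0.1299, 0.0495]
clock: 11.85
position: [0.6701, 0.1294, 0.1087]
ee_rot: [-2.106, -2.329, 0.004]
force: [0.5, 0.7, -0.7]
width: 0.615
gripper_force: 12.0
t 11.85 pos [0.6701 0.1294 0.1087] yaw 95.8 tilt 0.18 shift [  9.31 -20.61   5.48] turn 0.2 F [ 0.5  0.7 -0.7] w 5.64 gf 12.0
```

```bash
python3 -m creep '4.5 0 0 -5 0 0 0; 4.5 2 -5 -6.5 0 0 0;4.5 5 -10 -6.5 0 0 0;4.5 8 -16 -6.5 0 0 0;4.5 9.3 -20.4 -6.5 0 0 0' |grep pos;python3 -m creep '4.5 0 -0.2 0 0 0 0; 4.5 0 -0.2 4 0 0 0;4.5 0 -0.2 8 0 0 0;4.5 0 -0.2 10 0 0 0; 4.5 0 -0.2 10.6 0 0 0' 12
python3 - <<'E'
from h import *
to(.4555,.2013,.0515,95.6)
E
```

```text
position: [0.4566, 0.2035, 0.1751]
clock: 13.1
position: [0.4575, 0.2013, 0.0672]
ee_rot: [2.108, 2.33, -0.001]
force: [0.0, 0.5, -0.4]
width: 0.616
gripper_force: 12.0
t 13.1 pos [0.4575 0.2013 0.0672] yaw 95.7 tilt 0.04 shift [ 0.02 -0.2   1.27] turn 0.1 F [ 0.   0.5 -0.4] w 5.65 gf 12.0
```

```bash
python3 -m creep '4.5 0 -0.2 0 0 0 0; 4.5 0 -0.2 0.5 0 0 0;4.5 0 -0.2 0.8 0 0 0;4.5 0 -0.2 0.9 0 0 0; 4.5 0 -0.2 0.9 0 0 0' 12;  python3 -m creep '4.5 0 0 0.1 0 0 0;4.5 0 0 0.2 0 0 0;4.5 0 0 0.3 0 0 0;4.5 0 0 0.3 0 0 0'
```

```text
clock: 13.72
position: [0.4549, 0.2015, 0.0588]
ee_rot: [2.107, 2.33, 0.0]
force: [0.5, -0.0, -1.4]
width: 0.614
gripper_force: 12.0
clock: 14.22
position: [0.4548, 0.2014, 0.0556]
ee_rot: [-2.107, -2.33, 0.0]
force: [-0.1, 1.0, -0.7]
width: 0.614
gripper_force: 12.0
```

```bash
python3 -m creep '4.5 0 0 0.1 0 0 0;4.5 0 0 0.2 0 0 0;4.5 0 0 0.2 0 0 0'
```

```text
clock: 14.6
position: [0.4545, 0.2013, 0.0542]
ee_rot: [2.107, 2.33, -0.001]
force: [-3.9, -1.5, 9.5]
width: 0.616
gripper_force: 11.9
```

```bash
python3 -m creep '6.2 0 0 0 0 0 0;7 0 0 0 0 0 0;7.5 0 0 0 0 0 0;7.5 0 0 -4 0 0 0;7.5 0 0 -9 0 0 0';python3 -m creep '7.5 0 0 -5 0 0 0;7.5 0 2 -10 0 0 0; 7.5 -5 7 -12 0 0 0; 9 -10 12 -12 0 0 0; 9 -15 17 -12 0 0 0' |grep pos
python3 - <<'E'
from h import *
to(.685,-.045,.26,95.6)
E
```

```text
clock: 15.22
position: [0.4541, 0.2011, 0.1439]
ee_rot: [-2.106, -2.33, 0.004]
force: [1.9, 0.8, 0.8]
width: 0.819
gripper_force: 0.0
position: [0.6196, 0.0851, 0.2641]
t 15.85 pos [0.6196 0.0851 0.2641] yaw 95.8 tilt 0.07 shift [-13.6    5.19   0.12] turn 0.2 F [1.2 1.7 0.5] w 8.84 gf 0.0
```

```bash
python3 -m creep '9 -5 2 0 0 0 0;9 -10 4 0 0 0 0;9 -13.6 5.2 0 0 0 0;9 -13.6 5.2 0 0 0 0' |grep pos
python3 - <<'E'
from h import *
snap('wrist','w5');to(.685,.005,.054,95.6)
E
```

```text
position: [0.6842, -0.0486, 0.2623]
t 16.4 pos [ 0.6836 -0.0455  0.2627] yaw 95.6 tilt 0.06 shift [ 5.01  0.65 20.57] turn -0.0 F [-0.5  0.6  0.2] w 9.0 gf 0.0
```

View pics/w5.png

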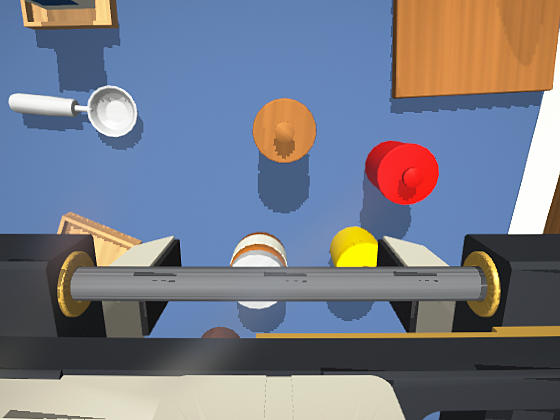

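Sugar lid centre at (284,130); the red jar's near edge at x≈366 is clear of the fingers.

```bash
python3 - <<'E'
from h import *
c=load('w5');w=lambda q,z:np.round(atz(c,q,z)*1000,1)
print('sugar',w((284.5,130),.062),tri((c,(284.5,130)),(load('w4'),(284,242)))[0],'red',w((366,165),.05))
p=w((284.5,130),.062)/1000;to(p[0],p[1],.056,95.6)
E
```

```text
sugar [6.852e+02 3.000e-01 6.200e+01] [ 0.68591017 -0.00156933  0.02481658] red [765.3 -25.3  50. ]
t 16.4 pos [ 0.6836 -0.0455  0.2627] yaw 95.6 tilt 0.06 shift [ 4.54  0.63 20.37] turn -0.0 F [-0.5  0.6  0.2] w 9.0 gf 0.0
```

```bash
python3 -m creep '8 4.5 0.6 4 0 0 0; 8 4.5 0.6 10 0 0 0;8 4.5 0.6 15 0 0 0;8 4.5 0.6 17 0 0 0;8 4.5 0.6 18.5 0 0 0' |grep pos;python3 -m creep '8 0 0 1 0 0 0; 8 0 0 1.9 0 0 0;8 0 0 1.9 0 0 0;7 0 0 1.9 0 0 0; 6 0 0 1.9 0 0 0' 15|grep pos;  python3 -m creep '4.5 0 0 0 0 0 0;4.5 0 0 0 0 0 0;4.5 0 0 0 0 0 0;4.5 0 0 0 0 0 0' 15
python3 - <<'E'
from h import *
to(.4475,.2829,.0615,95.6)
E
```

```text
position: [0.6853, 0.0026, 0.0787]
position: [0.6853, 0.0017, 0.0601]
clock: 18.15
position: [0.685, 0.0017, 0.0598]
ee_rot: [2.107, 2.33, 0.0]
force: [-2.7, -0.3, 5.7]
width: 0.621
gripper_force: 15.0
t 18.15 pos [0.685  0.0017 0.0598] yaw 95.8 tilt 0.01 shift [ 30.36 -20.81  -0.47] turn 0.2 F [-2.7 -0.3  5.7] w 5.7 gf 15.0
```

```bash
python3 -m creep '4.5 0 0 -0.5 0 0 0;4.5 0 0 -1 0 0 0;4.5 0 0 -1.5 0 0 0;4.5 0 0 -1.5 0 0 0' 15
python3 - <<'E'
from h import *
snap('side','s1',(240,100,380,240),4)
E
```

```text
clock: 18.65
position: [0.6853, 0.0017, 0.075]
ee_rot: [2.107, 2.33, 0.001]
force: [1.1, -0.1, -2.7]
width: 0.619
gripper_force: 15.0
```

View pics/s1.png

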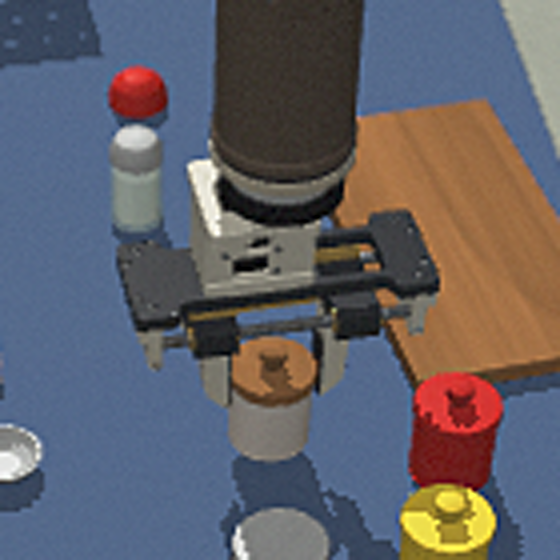

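The jar hangs upright by its lid, centred between the pads.

```bash
python3 -m creep '4.5 0 0 -4 0 0 0;4.5 0 0 -9 0 0 0;4.5 3 -2 -12 0 0 0;4.5 7.5 -5 -12 0 0 0;4.5 12 -8 -12 0 0 0' 15|grep width;python3 -m creep '4.5 4.5 -3 0 0 0 0;4.5 9 -6 0 0 0 0;4.5 13.5 -9 0 0 0 0;4.5 17 -12 0 0 0 0;4.5 18.3 -12.8 0 0 0 0' |grep width;python3 -m creep '4.5 0 0 0 0 0 0;4.5 0 0 1 0 0 0;'|grep width
python3 - <<'E'
from h import *
to(.4475,.2829,.0628,95.6)
E
```

```text
width: 0.619
width: 0.621
width: 0.616
t 20.2 pos [0.4493 0.2812 0.1845] yaw 95.6 tilt 0.09 shift [ 0.19 -0.18 11.87] turn 0.0 F [ 0.8  0.4 -2.9] w 5.65 gf 15.0
```

```bash
python3 -m creep '4.5 0.2 -0.2 4 0 0 0;4.5 0.2 -0.2 7 0 0 0;4.5 0.2 -0.2 9 0 0 0;4.5 0.2 -0.2 10.5 0 0 0;4.5 0.2 -0.2 11.2 0 0 0' 15|grep pos;python3 -m creep '4.5 0 0 0.1 0 0 0;4.5 0 0 0.2 0 0 0;4.5 0 0 0.3 0 0 0;4.5 0 0 0.3 0 0 0'
```

```text
position: [0.4458, 0.2831, 0.0714]
clock: 21.32
position: [0.4456, 0.2841, 0.0698]
ee_rot: [2.107, 2.33, 0.001]
force: [0.3, -0.4, -2.2]
width: 0.626
gripper_force: 15.0
```

```bash
python3 -m creep '4.5 0 0 0.1 0 0 0;4.5 0 0 0.2 0 0 0;4.5 0 0 0.3 0 0 0;4.5 0 0 0.3 0 0 0'; python3 -m creep '4.5 0 0 0.1 0 0 0;4.5 0 0 0.1 0 0 0;4.5 0 0 0.1 0 0 0'|grep -E 'pos|force'
```

```text
clock: 21.82
position: [0.4453, 0.284, 0.0664]
ee_rot: [-2.107, -2.33, 0.0]
force: [-0.1, 0.2, -2.0]
width: 0.624
gripper_force: 15.0
position: [0.4454, 0.2842, 0.0658]
force: [-1.8, -1.3, 4.2]
gripper_force: 15.0
```

```bash
python3 -m creep '6.3 0 0 0 0 0 0;7 0 0 0 0 0 0;7.5 0 0 0 0 0 0;7.5 0 0 -4 0 0 0;7.5 0 0 -9 0 0 0' 12|grep pos;python3 -m creep '7.5 0 0 -5 0 0 0;7.5 0 2 -10 0 0 0; 7.5 -3 7 -12 0 0 0; 7.5 -6 12 -12 0 0 0; 7.5 -9.5 16.5 -12 0 0 0' |grep pos;python3 -m creep '7.5 0 0 0 0 0 0;7.5 0 0 0 0 0 0'|grep pos
python3 - <<'E'
from h import *
snap('wrist','w6',(0,0,560,270),1.4);to(.617,.252,.042,95.6)
E
```

```text
position: [0.4448, 0.2835, 0.1557]
position: [0.6208, 0.2054, 0.2759]
position: [0.6186, 0.2064, 0.275]
t 23.75 pos [0.6181 0.2071 0.2754] yaw 95.8 tilt 0.05 shift [ 4.46  0.36 23.04] turn 0.2 F [-0.7  0.5  0.3] w 7.48 gf 0.0
```

View pics/w6.png

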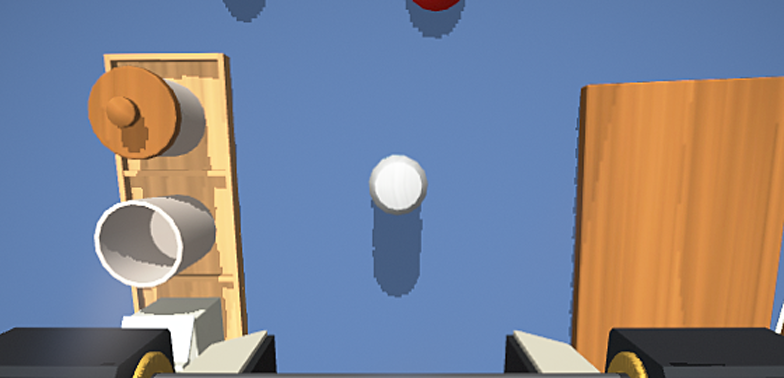

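The three long-tray items stand in their compartments. Salt cap centre is at crop (398,184), i.e. (284.3,131.4).

```bash
python3 - <<'E'
from h import *
c=load('w6');S=cam('scene');D=cam('side')
q=(284.3,131.4);p=atz(c,q,.065);print(p,tri((c,q),(D,(229/2+160,94/2+90))),tri((c,q),(S,(418/2.5+170,398/2.5+115))))
to(p[0],p[1],.04,95.8)
E
```

```text
[0.6194267  0.25402339 0.065     ] (array([0.62044992, 0.25370334, 0.06001051]), np.float64(0.0009223131556133815)) (array([0.61931063, 0.25417986, 0.06584229]), np.float64(0.00014931167673545682))
t 23.75 pos [0.6181 0.2071 0.2754] yaw 95.8 tilt 0.05 shift [ 4.64  0.62 23.24] turn 0.0 F [-0.7  0.5  0.3] w 7.48 gf 0.0
```

```bash
python3 -m creep '7.5 4.6 0.6 4 0 0 0; 7.5 4.6 0.6 10 0 0 0;7.5 4.6 0.6 15 0 0 0;7.5 4.6 0.6 19 0 0 0;7.5 4.6 0.6 21 0 0 0' |grep pos;python3 -m creep '7.5 0 0 1 0 0 0; 7.5 0 0 2.2 0 0 0;7.5 0 0 2.2 0 0 0;5.5 0 0 2.2 0 0 0; 4.5 0 0 2.2 0 0 0' 12|grep pos;  python3 -m creep '3 0 0 0 0 0 0;3 0 0 0 0 0 0;3 0 0 0 0 0 0;3 0 0 0 0 0 0' 12
python3 -m creep '3 0 0 -4 0 0 0;3 0 0 -9 0 0 0;3 0 0 -14 0 0 0;3 0 2 -17 0 0 0;3 -4 2 -17 0 0 0'
python3 - <<'E'
from h import *
to(.460,-.245,.19,72)
E
```

```text
position: [0.6185, 0.2531, 0.0637]
position: [0.6209, 0.2527, 0.0443]
clock: 25.5
position: [0.6205, 0.2525, 0.0436]
ee_rot: [2.107, 2.33, 0.0]
force: [-1.0, -0.4, 3.2]
width: 0.419
gripper_force: 12.0
clock: 26.12
position: [0.6454, 0.2191, 0.2167]
ee_rot: [2.101, 2.335, 0.011]
force: [0.3, 0.2, -1.4]
width: 0.424
gripper_force: 12.0
t 26.12 pos [0.6454 0.2191 0.2167] yaw 96.0 tilt 0.39 shift [-44.21 -23.34   2.05] turn 24.0 F [ 0.3  0.2 -1.4] w 3.9 gf 12.0
```

```bash
python3 -m creep '3 -5 -2.5 0 0 0 5;3 -10 -5 0 0 0 10;3 -15 -7.7 0 0 0 15;3 -20 -10.4 0 0 0 20;3 -25 -13 0 0 0 24' 12|grep pos
python3 - <<'E'
from h import *
to(.460,-.245,.19,72)
E
```

```text
position: [0.5391, -0.0488, 0.2135]
t 26.75 pos [ 0.5391 -0.0488  0.2135] yaw 71.6 tilt 0.01 shift [-21.11  -1.32   2.05] turn -0.4 F [ 0.4 -1.9 -0.7] w 3.88 gf 12.0
```

```bash
python3 -m creep '3 -5 -0.3 0 0 0 0;3 -10 -0.6 0 0 0 0;3 -15 -1 0 0 0 0;3 -20 -1.3 0 0 0 0;3 -21 -1.3 0 0 0 0' 12|grep pos;python3 -m creep '3 0 0 0 0 0 0;3 0 0 0 0 0 0'|grep width
python3 - <<'E'
from h import *
snap('wrist','w7',(130,0,430,330),1.8);to(.456,-.250,.05,72)
E
```

```text
position: [0.46, -0.2463, 0.2133]
width: 0.422
t 27.68 pos [ 0.4628 -0.2408  0.2136] yaw 71.9 tilt 0.04 shift [-1.1  -0.36 16.06] turn -0.1 F [ 0.1  0.9 -0.4] w 3.86 gf 12.0
```

View pics/w7.png

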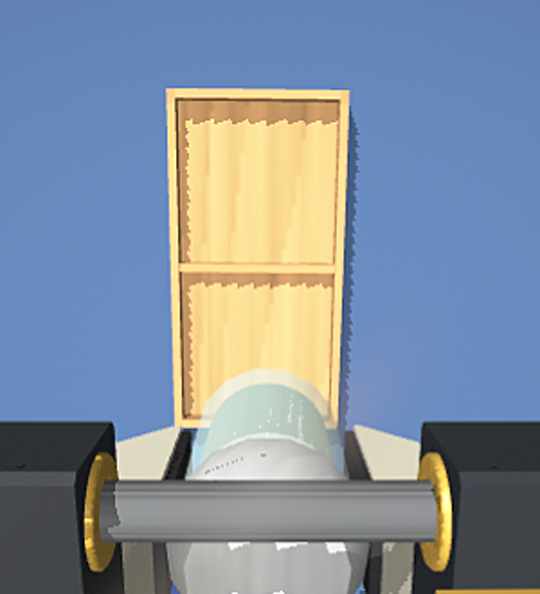

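Empty short tray: outer rim corners at crop (166,89), (350,91) and (174,427), divider at row 268, columns ~172 to 344.

```bash
python3 - <<'E'
from h import *
c=load('w7');P=[atz(c,(x/1.8+130,y/1.8),.016) for x,y in [(166,89),(350,91),(174,427),(341,427),(172,268),(344,268)]]
P=np.array(P)*1000;print(P.round(1).tolist());e=(P[0]+P[1])/2;f=(P[2]+P[3])/2;m=(P[4]+P[5])/2
y=e-m;y/=np.linalg.norm(y);print('ends',e,f,'len',np.linalg.norm(e-f),'div',m,(e+f)/2,'yaw',np.degrees(np.arctan2(-y[0],y[1])),'comps',m+41*y,m-41*y)
q=(m-41*y)/1000;to(q[0],q[1],.048,72)
E
```

```text
[[454.3, -115.7, 16.0], [535.8, -143.4, 16.0], [400.6, -273.7, 16.0], [484.3, -301.2, 16.0], [428.3, -195.0, 16.0], [509.6, -221.7, 16.0]]
ends [ 495.06152517 -129.56146669   16.        ] [ 442.46882366 -287.46766773   16.        ] len 166.43425302209823 div [ 468.95523074 -208.36321682   16.        ] [ 468.76517442 -208.51456721   16.        ] yaw -18.329558409975263 comps [ 481.84900154 -169.44341885   16.        ] [ 456.06145993 -247.2830148    16.        ]
t 27.68 pos [ 0.4628 -0.2408  0.2136] yaw 71.9 tilt 0.04 shift [-0.83 -0.44 16.26] turn -0.1 F [ 0.1  0.9 -0.4] w 3.86 gf 12.0
```

```bash
python3 -m creep '3 -0.8 -0.4 4 0 0 0;3 -0.8 -0.4 9 0 0 0;3 -0.8 -0.4 13 0 0 0;3 -0.8 -0.4 15 0 0 0;3 -0.8 -0.4 15.8 0 0 0' 12|grep pos;python3 -m creep '3 0 0 0.1 0 0 0;3 0 0 0.2 0 0 0;3 0 0 0.3 0 0 0;3 0 0 0.3 0 0 0'
```

```text
position: [0.4558, -0.2474, 0.0544]
clock: 28.8
position: [0.4559, -0.249, 0.0529]
ee_rot: [2.545, 1.841, 0.0]
force: [0.2, 0.3, -1.1]
width: 0.417
gripper_force: 12.0
```

```bash
python3 -m creep '3 0 0 0.1 0 0 0;3 0 0 0.2 0 0 0;3 0 0 0.25 0 0 0;3 0 0 0.25 0 0 0'|grep -E 'pos|force'; python3 -m creep '3 0 0 0.1 0 0 0;3 0 0 0.1 0 0 0;3 0 0 0.1 0 0 0'|grep -E 'pos|force'
```

```text
position: [0.4557, -0.2488, 0.0499]
force: [-0.5, -0.4, -1.9]
gripper_force: 12.0
position: [0.4558, -0.2489, 0.0496]
force: [-2.6, 0.6, 8.7]
gripper_force: 12.0
```

```bash
python3 -m creep '4.5 0 0 0 0 0 0;5.5 0 0 0 0 0 0;6.5 0 0 0 0 0 0;6.5 0 0 -4 0 0 0;6.5 0 0 -9 0 0 0' 12|grep pos;python3 -m creep '7.5 0 0 -6 0 0 0;7.5 5 -0.5 -12 0 0 0; 7.5 11 -1.5 -12 0 0 0; 7.5 17 -2.5 -12 0 0 0; 7.5 23 -3.5 -12 0 0 0' |grep pos
python3 - <<'E'
from h import *
D=cam('side');S=cam('scene')
print([np.round(atz(D,q,0)*1000).tolist() for q in [(187,101),(262,97)]],[np.round(atz(D,q,.1)*1000).tolist() for q in [(180,60),(258,55)]])
to(.472,.385,.26,80)
E
```

```text
position: [0.455, -0.2484, 0.1391]
position: [0.4937, -0.0236, 0.2595]
[[347.0, 564.0, 0.0], [604.0, 562.0, 0.0]] [[331.0, 668.0, 100.0], [600.0, 673.0, 100.0]]
t 30.93 pos [ 0.4937 -0.0236  0.2595] yaw 71.7 tilt 0.07 shift [ 38.12 -14.88  -0.37] turn -8.3 F [1.2 1.2 0.4] w 7.54 gf 0.0
```

```bash
python3 -m creep '7.5 5.5 -2 0 0 0 -2;7.5 11 -4.3 0 0 0 -4; 7.5 16.5 -6.5 0 0 0 -6; 7.5 22 -8.5 0 0 0 -8; 7.5 27.5 -10.7 0 0 0 -8' 12|grep pos;python3 -m creep '7.5 5 -0.7 0 0 0 0;7.5 10.5 -1.8 0 0 0 0; 7.5 11 -2.5 0 0 0 0; 7.5 11 -2.5 0 0 0 0' |grep pos
python3 - <<'E'
from h import *
snap('wrist','w8',(0,0,560,270),1.4);to(.487,.444,.042,80)
E
```

```text
position: [0.4779, 0.2709, 0.2589]
position: [0.4723, 0.3822, 0.2586]
t 32.1 pos [0.4731 0.381  0.2587] yaw 79.7 tilt 0.07 shift [ 6.48  0.24 21.36] turn -0.3 F [ 0.6 -0.1 -0.6] w 7.47 gf 0.0
```

View pics/w8.png

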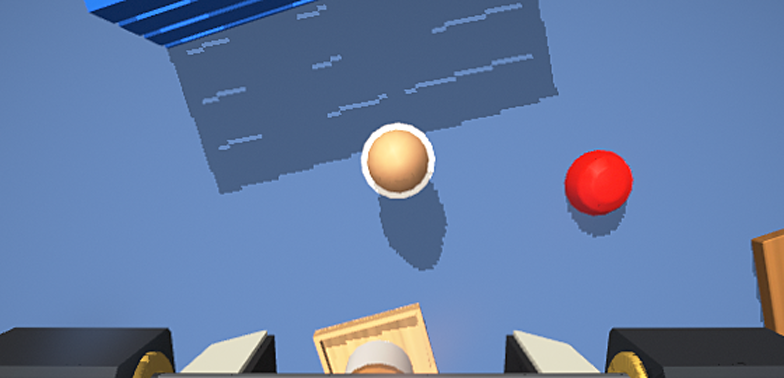

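Egg cup rim centre at crop (398,161), i.e. (284.3,115), with free space all round.

```bash
python3 - <<'E'
from h import *
c=load('w8');q=(284.3,115);p=atz(c,q,.048);print(p,tri((c,q),(cam('side'),(228.5,114)))) 
to(p[0],p[1],.042,79.7)
E
```

```text
[0.48865065 0.44197184 0.048     ] (array([0.48842543, 0.44153141, 0.02082496]), np.float64(0.0005739995032917831))
t 32.1 pos [0.4731 0.381  0.2587] yaw 79.7 tilt 0.07 shift [ 6.31  0.44 21.36] turn 0.0 F [ 0.6 -0.1 -0.6] w 7.47 gf 0.0
```

```bash
python3 -m creep '7.5 6.3 0.4 4 0 0 0; 7.5 6.3 0.4 10 0 0 0;7.5 6.3 0.4 15 0 0 0;7.5 6.3 0.4 18 0 0 0;7.5 6.3 0.4 20 0 0 0' |grep pos;python3 -m creep '7.5 0 0 1 0 0 0; 7.5 0 0 1.3 0 0 0;7.5 0 0 1.3 0 0 0;7.5 0 0 1.3 0 0 0;6 0 0 1.3 0 0 0' 10|grep pos;  python3 -m creep '5 0 0 0 0 0 0;3.5 0 0 0 0 0 0;3.5 0 0 0 0 0 0;3.5 0 0 0 0 0 0;3.5 0 0 0 0 0 0' 10; python3 -m creep '3.5 0 0 -2 0 0 0;3.5 0 0 -6 0 0 0;3.5 0 0 -11 0 0 0;3.5 0 0 -16 0 0 0;3.5 0 0 -16 0 0 0' 10
python3 - <<'E'
from h import *
to(.482,-.1695,.19,72)
E
```

```text
position: [0.4891, 0.4408, 0.0575]
position: [0.4883, 0.4436, 0.0466]
clock: 33.98
position: [0.4882, 0.4433, 0.046]
ee_rot: [2.411, 2.014, 0.0]
force: [-0.4, -0.6, 1.4]
width: 0.517
gripper_force: 10.0
clock: 34.6
position: [0.4891, 0.4457, 0.2121]
ee_rot: [-2.41, -2.014, -0.014]
force: [-0.1, 0.0, -1.0]
width: 0.523
gripper_force: 10.0
t 34.6 pos [0.4891 0.4457 0.2121] yaw 79.8 tilt 0.5 shift [-60.68  10.22   1.5 ] turn 7.8 F [-0.1  0.  -1. ] w 4.8 gf 10.0
```

```bash
python3 -m creep '3.5 -5 1 0 0 0 2;3.5 -11 2 0 0 0 4;3.5 -17 3 0 0 0 6;3.5 -23 4 0 0 0 7.8;3.5 -28 4.7 0 0 0 7.8' 10|grep pos
python3 -m creep '3.5 -5.5 0.2 0 0 0 0;3.5 -11 0.4 0 0 0 0;3.5 -17 0.7 0 0 0 0;3.5 -22 1 0 0 0 0;3.5 -27 1.2 0 0 0 0'|grep pos
python3 - <<'E'
from h import *
to(.482,-.1695,.053,72)
E
```

```text
position: [0.4839, 0.1565, 0.2059]
position: [0.4113, -0.1026, 0.2061]
t 35.85 pos [ 0.4113 -0.1026  0.2061] yaw 72.0 tilt 0.01 shift [-4.17  8.79 15.02] turn -0.0 F [ 0.8 -0.7 -1.7] w 4.81 gf 10.0
```

```bash
python3 -m creep '3.5 -2 4 0 0 0 0;3.5 -4.2 8.8 0 0 0 0;3.5 -4.2 8.8 0 0 0 0;3.5 -4.2 8.8 0 0 0 0;3.5 -4.2 8.8 5 0 0 0' 10|grep pos
python3 - <<'E'
from h import *
to(.482,-.1695,.053,72)
E
```

```text
position: [0.4852, -0.1678, 0.1584]
t 36.48 pos [ 0.4852 -0.1678  0.1584] yaw 72.0 tilt 0.4 shift [-0.26 -0.32 10.24] turn 0.0 F [ 0.8 -0.7 -1.5] w 4.75 gf 10.0
```

```bash
python3 -m creep '3.5 -0.2 -0.2 3 0 0 0;3.5 -0.2 -0.2 6 0 0 0;3.5 -0.2 -0.2 8.5 0 0 0;3.5 -0.2 -0.2 9.5 0 0 0;3.5 -0.2 -0.2 9.5 0 0 0' 10|grep pos;python3 -m creep '3.5 0 0 0 0 0 0;3.5 0 0 0 0 0 0'|grep pos
python3 - <<'E'
from h import *
to(.482,-.1695,.049,72)
E
```

```text
position: [0.4801, -0.1689, 0.0611]
position: [0.4811, -0.1697, 0.0619]
t 37.35 pos [ 0.4811 -0.1697  0.0619] yaw 72.0 tilt 0.09 shift [0.04 0.08 0.99] turn -0.0 F [ 0.7 -0.2 -0.8] w 4.76 gf 10.0
```

```bash
python3 -m creep '3.5 0 0 0.3 0 0 0;3.5 0 0 0.6 0 0 0;3.5 0 0 0.7 0 0 0;3.5 0 0 0.8 0 0 0;3.5 0 0 0.8 0 0 0' 10|grep -E 'pos|force';python3 -m creep '3.5 0 0 0.1 0 0 0;3.5 0 0 0.1 0 0 0;3.5 0 0 0.2 0 0 0;3.5 0 0 0.2 0 0 0'|grep -E 'pos|force'
```

```text
position: [0.4805, -0.1695, 0.0529]
force: [0.5, -1.4, -0.7]
gripper_force: 10.0
position: [0.4806, -0.1695, 0.0516]
force: [-2.4, 0.2, 8.6]
gripper_force: 10.0
```

```bash
python3 -m creep '5.2 0 0 0 0 0 0;6 0 0 0 0 0 0;7 0 0 0 0 0 0;7 0 0 -4 0 0 0;7 0 0 -9 0 0 0' |grep pos;python3 -m creep '7 0 0 -6 0 0 0;7 0 0 -12 0 0 0;7 -6 0 -16 0 0 0;7 -12 0 -16 0 0 0;7 -16 0 -16 0 0 0' |grep pos; python3 -m creep '7 0 0 0 0 0 0;7 0 0 0 0 0 0;7 0 0 0 0 0 0'|grep pos
python3 - <<'E'
from h import *
for n in ['scene','side']:
    snap(n,'f_'+n)
a=cv2.imread('pics/f_scene_full.png')[120:345,190:460];b=cv2.imread('pics/f_side_full.png')[95:320,190:370]
cv2.imwrite('pics/final.png',cv2.resize(np.hstack([a,b]),None,fx=1.75,fy=1.75,interpolation=cv2.INTER_CUBIC))
E
```

```text
position: [0.4797, -0.1692, 0.1411]
position: [0.4299, -0.3244, 0.3019]
position: [0.4317, -0.3201, 0.301]
```

View pics/final.png

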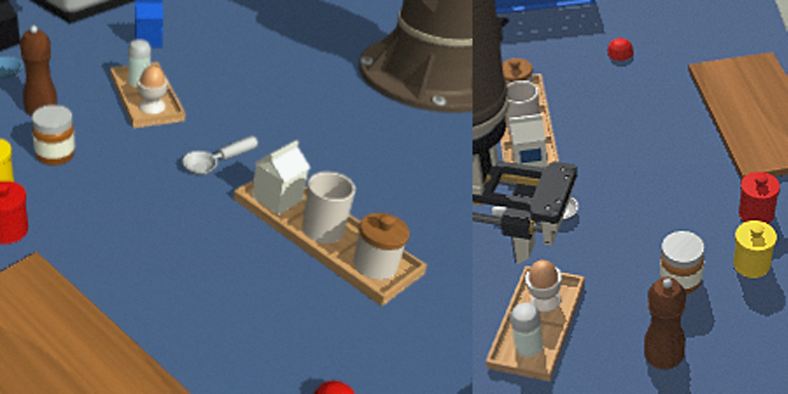

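All five things stand upright in their compartments, the mill and jam jar are where they were, and the arm is clear.

```bash
python3 -c "
from cell import job
print(job.sign_off())"
```

```text
the job is handed in; nothing more can be done
None
```

Both trays are made up and the job is handed in at about 39 s of the 136 s allowed. The final pictures show all five things upright in their compartments, with the pepper mill and jam jar where they stood; the judge gave no verdict back.

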